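Stack the display cake and hold the sizing arm at the mark

TASK

Finish the small display cake in the jig: lay the wooden spacer on the cream drum that already stands between the four posts, then the pink top disc on the spacer, both flat and let go. Then pinch the black handle of the sizing arm so that its blue lock button is squeezed fully in, draw the arm out over the cake until its red index stands level with the orange rider on the scale, and finish there still holding the handle squeezed, because a spring would pull the arm back. Leave the rider, the jam jar, the pepper mill and the salt shaker where they are.

Things in the scene. Friction and masses are not known exactly. Their poses are not given: they have to be found in the camera images.
- jig: fixed jig, turned at most 0.18 rad: aluminium base plate 254 x 80 mm, 12 mm thick, long way along x. Origin: on the table, straight below the pocket's centre; z up; +x runs from the pocket to the grey housing of the sizing arm, which stands on a column and covers x = 107 to 199 mm, y = +-20 mm, up to 125 mm above the table (index and rider rise to 132 mm)
- pocket_floor (a point): centre of the pocket's floor, 12 mm above the table. Four steel posts, 10 mm across, at the jig's x, y = +-26 mm leave a 60 mm disc 1.8 mm all round; they stand to 63 mm above the table, tapered over the top 12 mm. Between them the sides are open (42 mm gaps), so fingers that close along the jig's y pass between the posts
- cake_drum: cream drum, 60 mm across, 28 mm high, loose, already standing in the pocket. Origin: centre of its underside; its top is 40 mm above the table
- spacer: brown wooden disc, 60 mm across, 16 mm thick, 50 g or so, lying flat on the table. Origin: centre of its underside. Seated on the drum its underside is 40 mm above the table
- top_disc: pink disc with white beads near its upper edge, 60 mm across, 16 mm thick, 60 g or so, lying flat on the table. Origin: centre of its underside. Seated on the spacer its underside is 56 mm above the table and its top at 72 mm, 9 mm above the posts. The plates on the near side carry fixed clear glass domes up to 135 mm high (plus a knob)
- gauge_handle: black grip block at the tip of the sizing arm. Origin: mid-grip, 158 mm above the table, axes as the jig's; with the arm home it is at x = 90 mm, y = 0 of the jig; moves along the jig's -x. Block: 24 mm in x, 40 mm in z, y = -13 to +9 mm; blue button (18 mm across) stands out of the +y face to y = +17 mm. Pinch along the jig's y at this height: 30 mm wide, 24 mm with the button in
- lock_button (a joint): blue lock button, m: 0 = out, 0.006 = fully in (pressed along the jig's -y). Spring: 2.4 N to start, 6 N fully in. The hook is clear above 0.005
- rider (a joint): place of the orange rider along the scale, m: how far the arm must be drawn out from home for the index to be level with the rider's middle; 0.035 to 0.062. Stiff, to be left where it is
- index (a point): top of the red index tab, fixed to the sizing arm, in the slot on the housing's top (3 mm wide along the jig's x), 132 mm above the table. Arm home and locked by a hook: at x = 188 mm, y = 0 of the jig. Arm travel is toward -x, stop at 75 mm; a spring pulls it home with 3 to 4 N. The hook lets go only while the button is in; once the arm is 12 mm out the hook is past its catch
- rider_mark (a point): middle of the orange rider on the +y side of the slot (6 mm wide along the jig's x, black line in its middle), 132 mm above the table; this point lies over the slot's centre line
- pepper_mill: wooden pepper mill, 58 mm across, 150 mm high, loose bystander. Origin: centre of its underside
- salt_shaker: salt shaker, 44 mm across, 90 mm high, loose bystander. Origin: centre of its underside
- jam_jar: jam jar, 62 mm across, 99 mm high, loose bystander. Origin: centre of its underside. To its right stands a fixed clear glass jar of biscuits, 156 mm across, 193 mm high (its lid's knob to 240 mm), hardly visible, centre at x = 0.665 m, y = -0.18 m: keep the gripper clear of it
- needle_tip (a point): tip of the needle under the arm's end, 80 mm above the table, 20 mm ahead (jig's -x) of the handle's middle. The arm is a flat bar at 98 to 112 mm height; between it and the grip block there are only a 6 mm thick stem and a thin blade
Things that resemble listed ones, but are neither listed nor needed, are in the scene too. There is more than one size of the top_disc; the job needs the largest.

How it is judged:
On the way, in this order (a step that is already met when the one before it is completed fails the run):
1. the wooden spacer lies flat on the drum in the pocket, let go, with the arm still home (horizontal distance between each of cake_drum, spacer and pocket_floor below 0.005 m and z of cake_drum in the frame of jig between 0.009 and 0.015 m and z of spacer in the frame of jig between 0.037 and 0.043 m and angle between spacer's own z axis and vertical below 0.06 rad and contact force between each of the arm, the fingers and spacer below 0.1 N and linear speed of spacer below 0.02 m/s and x of index in the frame of jig above 0.184 m), for 0.2 s.
2. the pink disc lies flat on the spacer, let go, with the arm still home (all of step 1 and horizontal distance between top_disc and pocket_floor below 0.005 m and z of top_disc in the frame of jig between 0.053 and 0.059 m and angle between top_disc's own z axis and vertical below 0.06 rad and contact force between each of the arm, the fingers and top_disc below 0.1 N and linear speed of top_disc below 0.02 m/s), for 0.2 s.
3. the fingers squeeze the lock button in while the arm is still home (contact force between the fingers and gauge_handle above 2 N and value of joint lock_button above 0.0045 m and x of index in the frame of jig above 0.184 m), for 0.05 s.
At the end, for the whole second after the job is handed in: spacer and disc let go, flat (0.06 rad), centred in the pocket within 5 mm, at their heights within 3 mm; arm at rest, index within 4 mm of the rider's middle; fingers hold the handle with over 2 N, button in by over 4.5 mm (horizontal distance between each of cake_drum, spacer, top_disc and pocket_floor below 0.005 m and z of cake_drum in the frame of jig between 0.009 and 0.015 m and z of spacer in the frame of jig between 0.037 and 0.043 m and angle between each of spacer, top_disc's own z axis and vertical below 0.06 rad and contact force between each of the arm, the fingers and spacer below 0.1 N and linear speed of each of spacer, top_disc below 0.02 m/s and z of top_disc in the frame of jig between 0.053 and 0.059 m and contact force between each of the arm, the fingers and top_disc below 0.1 N and contact force between the fingers and gauge_handle above 2 N and value of joint lock_button above 0.0045 m and x of index in the frame of rider_mark between -0.004 and 0.004 m and linear speed of gauge_handle below 0.01 m/s); the arm keeps its last pose, push and grip.
It fails at once if a bystander (mill, shaker or jam jar) is pushed more than 30 mm or knocked over (distance of any of pepper_mill, salt_shaker, jam_jar from where it was at the start of the episode above 0.03 m or angle between any of pepper_mill, salt_shaker, jam_jar's own z axis and vertical above 0.5 rad).
It fails at once if the orange rider is pushed along its scale by more than 3 mm (distance of rider_mark from where it was at the start of the episode above 0.003 m).
It also fails if it takes over 51 s, if anything falls off the work surface, if the arm or the gripper's body presses on something with over 40 N, if the wrist force passes 120 N, or if a joint passes its speed limit or range.

ROBOT

A 6-joint arm with a two-finger parallel gripper is mounted at the origin on a cart in front of the work surface, level with it; the furniture and walls round the work are solid. World frame = base frame: x ahead of the robot, y to its left, z up, the work surface at z = 0. Lengths are in m, angles in rad, forces in N, time in s.
With the tool pointing down it reaches from about 0.35 to 0.8 m from the base axis. Payload 7.3 kg.
Tool frame: the origin (TCP) lies between the finger pads; the fingertips stand 19 mm ahead of it and the grasp point (between the pads) is the TCP; z points along the fingers, y is the line along which they close (so a half turn about z gives the same grasp; the last joint's range is limited). The gripper opens to 85 mm and grips with 20 to 120 N. Pads are 22 mm wide; open, the fingers measure 114 mm over their backs; the gripper's body (76 mm by 85 mm) begins 54 mm behind the grasp point. The pads swing forward as they close: fully open they stand 13 mm farther back than shut.
Start: joints at [-1.38, 0.342, 1.524, -0, 1.275, -0.146], TCP at [0.174, -0.496, 0.25] pointing down, gripper open.
Joint ranges: [-2.53, 2.53], [-0.77, 2.02], [0.04, 2.7], [-1, 4.14], [0.28, 2.66], [-3.11, 3.11]. Speed limits (rad/s): [2.57, 2.57, 3.14, 3.14, 3.14, 3.14].

INTERFACE

Orientations are given as a 3x3 rotation matrix whose columns are the frame's x, y, z axes.
In Python, from station import bot gives the robot as it stands.
- The arm moves only by the tool arm_command, never from a script. Its argument "commands" is text: rows parted by semicolons, each of 6 numbers parted by spaces: the shift along the tool's x, y, z in mm, then the turn, a rotation vector about the tool's x, y, z in rad. A call has exactly 10 rows; each row shifts and turns the commanded pose from where the row before left it, along the tool's axes as they then stand; what a row does not reach is not made up. A row lasts 1/12 s, in which the tool goes at most 41.7 mm and 7.16 degrees, less where a joint would pass 70% of its speed; a pose out of reach is approached as far as the arm can. A call is refused whole if a number of a shift passes 41.7 or a number of a turn 0.125, either way. A call with a gripper value outside its range is refused whole. "hand" is the opening, from 0 (shut) to 1 (fully open), set as the call begins (left out, the last holds). The fingers move at their own pace and stop on an object; the grip force is fixed at half the most. Time passes only in rows, so rows that do not move let the fingers close, or fill a call up. It gives the time, the measured TCP pose, the force, the opening and the grip force at its end, in the units of the state.
- bot.get_state(): the state, without advancing time (a new reading comes with each control period).
- bot.capture(name): name is "scene" or "top" or "wrist"; returns a dict with "pixels" (400x640x3 uint8, red, green, blue), "intrinsics" (3x3 intrinsics, pixels), "k1" (the pictures are not rectified: a ray, as slopes to the right and down, at radius r is drawn at 1 + k1 r^2 times it, then the intrinsics apply), "rvec" (rotation vector, rad) and "tvec" (3), from world to camera coordinates, as OpenCV has them. Camera axes: x right, y down, z forward; pixel columns grow to the right and rows downward; lengths in m; the calibration is good to about 2 mm. A picture is of the moment at which its call begins. There is no depth.
- bot.sign_off(): hands the job in; it is judged then, once.
The state is a dict: "clock": time; "joint_pos": joint angles; "qd": joint speeds; "tau": joint torques, N m; "ee_pos": TCP position; "eef_rot": TCP orientation; "force": force on the tool from outside, world axes, zero at the start; "torque": the same for the moment, N m; "finger_gap": finger opening in m; "gripper_force": force on a finger pad.
Only numpy, scipy, OpenCV 4.12 (cv2) and the standard library are available. Lean on these libraries where they do the work, as an engineer would, in place of code of your own. Each camera call takes 0.05 s, during which the arm holds its last target. There are 200 camera calls.

## Working session

There is one attempt and no reset: what is moved stays moved. The work goes in short steps, Python scripts to look and compute and a tool call to move; the robot and the scene stay as the last step left them, time stands still between calls to the robot, and variables do not carry over. Pictures are saved under pics/ and viewed, at most 10 in all, crops included, and the job is handed in when it is done.

Besides the shell and the picture viewer there is one more tool, called after "Emit:" by a JSON object that holds its "name" and its "arguments", one argument or row to a line. arm_command: Moves the arm, as the interface text tells. Its arguments: {"type":"object","properties":{"commands":{"type":"string"},"hand":{"type":"number"}},"required":["commands"]}

```bash
mkdir -p pics
cat > h.py <<'E'
import numpy as np, cv2
from station import bot
def cap(n):
    c=bot.capture(n); c['R']=cv2.Rodrigues(np.array(c['rvec'],float))[0]; c['t']=np.array(c['tvec'],float).ravel(); c['K']=np.array(c['intrinsics'],float); return c
def save(c,f,crop=None,s=1):
    im=np.array(c['pixels'])[:,:,::-1]
    if crop: im=im[crop[1]:crop[3],crop[0]:crop[2]]
    cv2.imwrite('pics/'+f,cv2.resize(im,None,fx=s,fy=s,interpolation=cv2.INTER_CUBIC))
def proj(c,P):
    p=np.atleast_2d(P)@c['R'].T+c['t']; xy=p[:,:2]/p[:,2:]; r2=(xy**2).sum(1,keepdims=True)
    xy=xy*(1+c['k1']*r2); return xy*[c['K'][0,0],c['K'][1,1]]+c['K'][:2,2]
def ray(c,uv):
    d=(np.array(uv,float)-c['K'][:2,2])/[c['K'][0,0],c['K'][1,1]]; x=d.copy()
    for _ in range(20): x=d/(1+c['k1']*(x**2).sum())
    return -c['R'].T@c['t'], c['R'].T@np.r_[x,1]
def at(c,uv,z):
    o,d=ray(c,uv); return o+d*(z-o[2])/d[2]
E
python3 - <<'E'
from h import *
for n in ("scene","top"):
    c=cap(n); save(c,n+'0.png',s=1.25); np.save(n+'0.npy',c,allow_pickle=True); print(n,c['K'].tolist(),c['k1'],-c['R'].T@c['t'],c['R'].round(2).tolist())
print(bot.get_state())
E
```

```text
scene [[436.3723290974863, 0.0, 321.855678219361], [0.0, 436.3723290974863, 204.2215976261054], [0.0, 0.0, 1.0]] 0.02015431141727983 [-0.1056263   1.0699866   0.71719293] [[-0.8, -0.6, -0.02], [-0.28, 0.4, -0.87], [0.53, -0.69, -0.49]]
top [[514.4136071037484, 0.0, 320.47065021345946], [0.0, 514.4136071037484, 196.09830162086618], [0.0, 0.0, 1.0]] -0.01627590054093721 [0.2372877  0.25629912 1.69223388] [[0.0, -1.0, -0.01], [-0.98, 0.0, -0.17], [0.17, 0.01, -0.98]]
{'clock': 0.1, 'joint_pos': array([-1.37998453e+00,  3.42651583e-01,  1.52487410e+00,  7.90362401e-06,
        1.27538831e+00, -1.45983962e-01]), 'qd': array([-0.00031666, -0.0021085 , -0.00181625,  0.00108025,  0.00058157,
       -0.00084503]), 'tau': array([ 1.45830894e-03, -4.34450305e+01, -2.46490985e+01, -1.57742916e-04,
        4.73614855e-03,  1.95676068e-05]), 'ee_pos': array([ 0.17346624, -0.49518968,  0.24971273]), 'eef_rot': array([[ 9.43819185e-01,  3.30462232e-01, -2.43174467e-04],
       [ 3.30462261e-01, -9.43818313e-01,  1.29878433e-03],
       [ 1.99686654e-04, -1.30617756e-03, -9.99999127e-01]]), 'force': array([0.21124842, 0.16550283, 0.81437788]), 'torque': array([-0.00054974,  0.05035738, -0.04439979]), 'gripper_force': 0.0, 'finger_gap': 0.08554642725407163}
```

View pics/scene0.png

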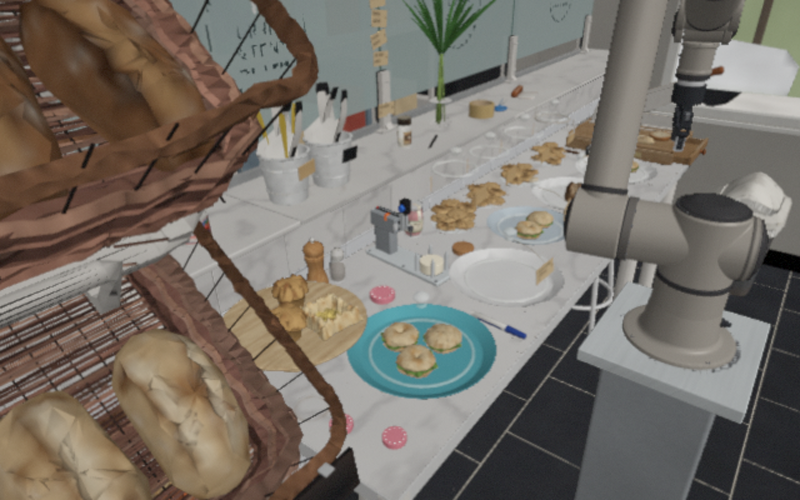

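View pics/top0.png

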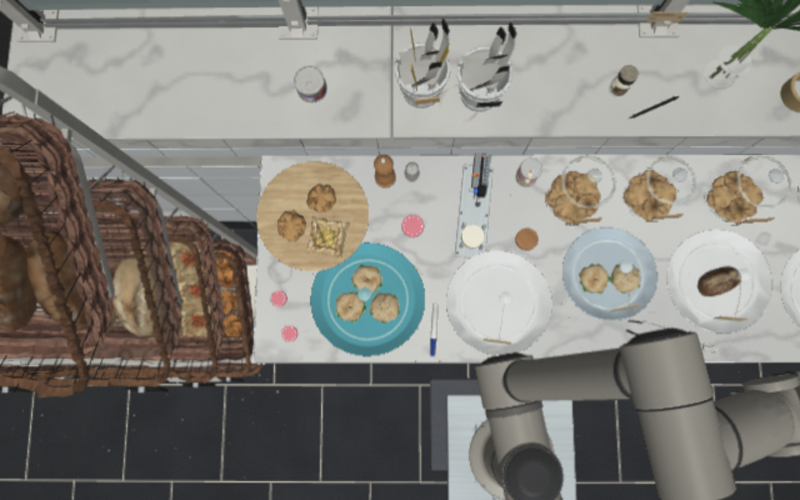

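The top view (800-wide pixels) shows these things:
- **Spacer:** candidate is the brown disc at (527,239). The jam jar at (528,172) and the pepper mill at (385,170) are other brown or red things.
- **Pink discs:** (413,226), (278,298) and (289,333). They need sizing.
- **Jig:** plate at (472,210), drum at (472,237), housing at (480,175).

Next I'll measure these and check a crop.

Run:
```python
from h import *
t=np.load('top0.npy',allow_pickle=True).item(); s=np.load('scene0.npy',allow_pickle=True).item()
def blobs(c,cond,name,z,amin=40):
    im=np.array(c['pixels']); hsv=cv2.cvtColor(im,cv2.COLOR_RGB2HSV)
    m=cond(hsv).astype(np.uint8); n,l,st,ce=cv2.connectedComponentsWithStats(m)
    for i in range(1,n):
        if st[i,4]>amin:
            cnt=max(cv2.findContours((l==i).astype(np.uint8),0,1)[0],key=len).reshape(-1,2)
            P=np.array([at(c,p,z) for p in cnt]); h=cv2.minEnclosingCircle(P[:,:2].astype(np.float32)*1000)
            print(name,ce[i].round(1),st[i].tolist(),at(c,ce[i],z).round(4),'R',round(h[1],1), 'Aeq d', round(2000*np.sqrt(cv2.contourArea(P[:,:2].astype(np.float32))/np.pi),1))
pink=lambda h:((h[...,0]>165)|(h[...,0]<4))&(h[...,1]>90)&(h[...,2]>150)
brown=lambda h:(h[...,0]>4)&(h[...,0]<14)&(h[...,1]>120)&(h[...,2]>80)
blobs(t,pink,'pink',.016); blobs(s,pink,'pinkS',.016)
def sub(c,b): pass
im=np.array(t['pixels'])
print('near spacer', cv2.cvtColor(im,cv2.COLOR_RGB2HSV)[191,421])
m=lambda h:brown(h)&(np.indices(h.shape[:2])[1]>300)&(np.indices(h.shape[:2])[0]>110)
blobs(t,m,'brown',.016)
a=np.array(t['pixels'])[115:215,310:450,::-1]; b=np.array(s['pixels'])[145:255,230:390,::-1]
a=cv2.resize(a,(784,560),interpolation=cv2.INTER_CUBIC); cv2.imwrite('pics/ct.png',a)
b=cv2.resize(b,(800,550),interpolation=cv2.INTER_CUBIC); cv2.imwrite('pics/cs.png',b)
```

```text
pink [329.6 180.5] [322, 173, 16, 16, 166] [0.5865 0.2496 0.016 ] R 27.5 Aeq d 44.1
pink [222.2 238.3] [218, 234, 10, 10, 75] [0.3944 0.6018 0.016 ] R 17.1 Aeq d 28.4
pink [231.1 266.5] [227, 262, 10, 10, 70] [0.3029 0.5696 0.016 ] R 16.6 Aeq d 26.9
pinkS [306.1 235.6] [299, 230, 16, 13, 126] [0.5788 0.2554 0.016 ] R 32.4 Aeq d 44.8
pinkS [315.1 350. ] [307, 342, 17, 17, 176] [0.2978 0.5768 0.016 ] R 21.5 Aeq d 34.0
near spacer [ 14 125 157]
```

View pics/ct.png

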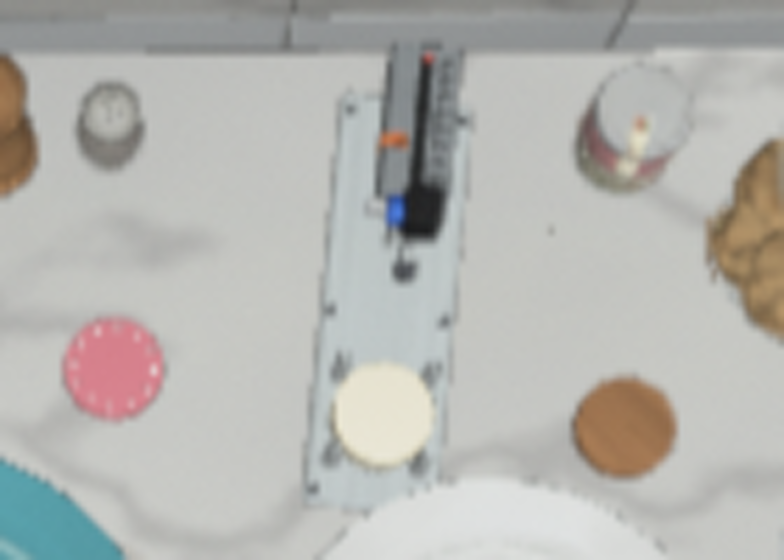

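View pics/cs.png

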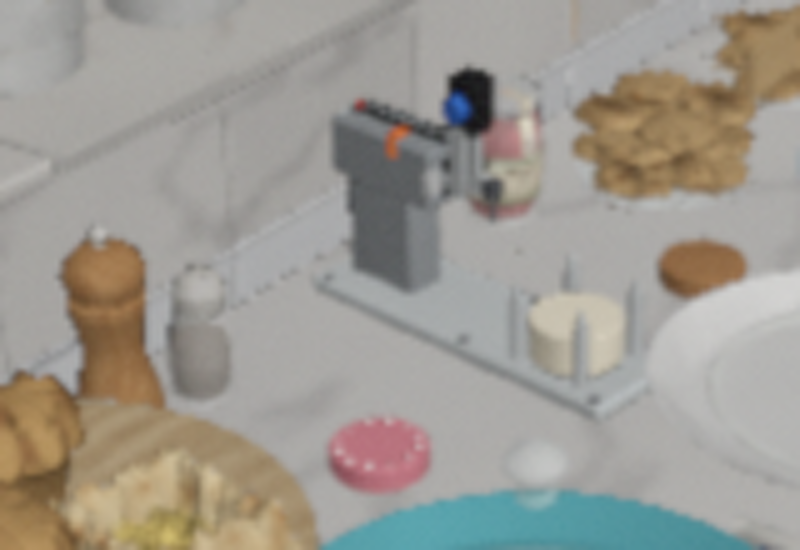

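Crop of the top view: the pink disc at (113,368), about 100 px across, is much larger than the other two (27 and 28 mm against 60 mm), so it is the right one. The spacer is at (625,427), the drum top at (383,413), the red index at (428,58) and the rider at (394,140). The handle is at (420,212), and the blue button is on its +y side.

Run:
```python
from h import *
t=np.load('top0.npy',allow_pickle=True).item(); s=np.load('scene0.npy',allow_pickle=True).item()
T=lambda u,v:(310+(u+.5)/5.6-.5,115+(v+.5)/5.6-.5); S=lambda u,v:(230+(u+.5)/5-.5,145+(v+.5)/5-.5)
pts=dict(pink=((113,367),.016),spacer=((625,426),.016),drum=((383,413),.040),index=((428,58),.132),rider=((394,140),.132),handle=((421,212),.178),mill=((0,150),.0),plateL=((347,93),.012),plateNL=((303,503),.012),plateNR=((437,515),.012),jar=((640,105),.099),salt=((110,108),.09))
W={k:at(t,T(*p),z) for k,(p,z) in pts.items()}
for k in W: print(k,W[k].round(4))
for k,p,z in (('pinkS',(380,443),.016),('spacerS',(703,257),.016),('drumS',(577,312),.04),('indexS',(360,105),.132),('riderS',(398,133),.132)): print(k,at(s,S(*p),z).round(4))
d=W['index']-W['drum']; print('yaw',np.arctan2(d[1],d[0]),np.hypot(*d[:2]))
print('white plate c',at(t,(500/1.25,302/1.25),.015),'edges',at(t,(447/1.25,302/1.25),.015),at(t,(500/1.25,250/1.25),.015))
print('knob',at(t,(505/1.25,297/1.25),.145), at(t,(365/1.25,295/1.25),.145))
print('teal',at(t,(367/1.25,299/1.25),.015),at(t,(367/1.25,243/1.25),.015))
c=cap('wrist'); print('wrist cam',-c['R'].T@c['t'],c['R'].round(2).tolist(),c['K'][0,0])
```

```text
pink [0.588  0.2491 0.016 ]
spacer [ 0.5516 -0.0533  0.016 ]
drum [0.5551 0.0918 0.04  ]
index [0.741  0.0717 0.132 ]
rider [0.6932 0.0918 0.132 ]
handle [0.6393 0.0828 0.178 ]
mill [0.7263 0.3173 0.    ]
plateL [0.7578 0.1069 0.012 ]
plateNL [0.5066 0.1372 0.012 ]
plateNR [0.4992 0.0584 0.012 ]
jar [ 0.7231 -0.0529  0.099 ]
salt [0.7252 0.2507 0.09  ]
pinkS [0.5881 0.2463 0.016 ]
spacerS [ 0.5536 -0.0592  0.016 ]
drumS [0.5575 0.0865 0.04  ]
indexS [0.7357 0.0767 0.132 ]
riderS [0.6886 0.0963 0.132 ]
yaw -0.10785493978377947 0.18690609255439855
white plate c [0.38326533 0.02107106 0.015     ] edges [0.38344268 0.15899364 0.015     ] [0.5205893 0.0174458 0.015    ]
knob [0.38396113 0.02697736 0.145     ] [0.38920171 0.36401976 0.145     ]
teal [0.39148832 0.36773736 0.015     ] [0.54017078 0.36912256 0.015     ]
wrist cam [ 0.24902703 -0.46871386  0.37391111] [[0.33, -0.94, -0.0], [-0.9, -0.31, 0.31], [-0.3, -0.1, -0.95]] 299.63419982178596
```

```bash
cat >> h.py <<'E'
from scipy.spatial.transform import Rotation as Ro
def plan(p,az,n,prof=None,state=None,tilt=None):
    """rows to straight-line to p with tool down, x-azimuth az; start from measured pose"""
    st=bot.get_state(); P0=np.array(st['ee_pos']); R=Ro.from_matrix(st['eef_rot']); P=P0.copy()
    G=Ro.from_matrix(np.array([[np.cos(az),np.sin(az),0],[np.sin(az),-np.cos(az),0],[0,0,-1]]))
    x0=R.as_matrix()[:,0]; a0=np.arctan2(x0[1],x0[0]); da=az-a0
    if abs(da)<0.15 : da=(da+np.pi)%(2*np.pi)-np.pi
    G0=Ro.from_matrix(np.array([[np.cos(a0),np.sin(a0),0],[np.sin(a0),-np.cos(a0),0],[0,0,-1]]))
    E=(G0.inv()*R).as_rotvec(); rows=[]
    for k in range(1,n+1):
        f=k/n; tgt=P0+(np.array(p)-P0)*f
        sh=(R.inv().apply(tgt-P)*1000).round(1)
        Rt=Ro.from_euler('z',a0+da*f)*Ro.from_matrix(np.diag([1.,-1,-1]))*Ro.from_rotvec(E*(1-f))
        tu=(R.inv()*Rt).as_rotvec().round(3)
        P=P+R.apply(sh/1000); R=R*Ro.from_rotvec(tu)
        rows.append(' '.join('%g'%(v+0) for v in [*sh,*tu]))
    for i in range(0,n,10): print('; '.join(rows[i:i+10]+['0 0 0 0 0 0']*max(0,i+10-n)))
E
python3 - <<'E'
from h import *
plan([.50,-.06,.27],2.74,20)
E
```

```text
22.6 -15.1 -1 0 0 -0.12; 24.3 -12.4 -1 0 0 -0.12; 25.5 -9.3 -1 0 0 -0.12; 26.5 -6.2 -1 0 -0.001 -0.121; 27 -3 -1 0 0 -0.12; 27.2 0.3 -1 0 0 -0.12; 27 3.6 -1 0 0 -0.12; 26.4 6.7 -1 0 0 -0.12; 25.3 9.9 -1 0 0 -0.12; 24 12.8 -1 0 0 -0.121
22.3 15.6 -1.1 0 0 -0.12; 20.2 18.2 -1 0 -0.001 -0.12; 18 20.5 -1 0 0 -0.12; 15.3 22.4 -1 -0.001 0 -0.12; 12.6 24.2 -1.1 0 0 -0.12; 9.5 25.4 -1 0 0 -0.121; 6.4 26.5 -1 0 0 -0.12; 3.2 27 -1 0 0 -0.12; 0 27.2 -1 0 0 -0.12; -3.3 27 -1 0 0 -0.12
```

Emit:
{"name": "arm_command", "arguments": {
  "commands": "22.6 -15.1 -1 0 0 -0.12; 24.3 -12.4 -1 0 0 -0.12; 25.5 -9.3 -1 0 0 -0.12; 26.5 -6.2 -1 0 0 -0.12; 27 -3 -1 0 0 -0.12; 27.2 0.3 -1 0 0 -0.12; 27 3.6 -1 0 0 -0.12; 26.4 6.7 -1 0 0 -0.12; 25.3 9.9 -1 0 0 -0.12; 24 12.8 -1 0 0 -0.12",
  "hand": 1
}}

```text
clock: 0.98
ee_pos: [0.3374, -0.2768, 0.2602]
eef_rot: [[0.028, 1.0, -0.0], [1.0, -0.028, 0.0], [0.0, -0.0, -1.0]]
force: [0.8, 0.3, 0.5]
finger_gap: 0.0856
gripper_force: 0.0
```

Emit:
{"name": "arm_command", "arguments": {
  "commands": "22.3 15.6 -1 0 0 -0.12; 20.2 18.2 -1 0 0 -0.12; 18 20.5 -1 0 0 -0.12; 15.3 22.4 -1 0 0 -0.12; 12.6 24.2 -1 0 0 -0.12; 9.5 25.4 -1 0 0 -0.12; 6.4 26.5 -1 0 0 -0.12; 3.2 27 -1 0 0 -0.12; 0 27.2 -1 0 0 -0.12; -3.3 27 -1 0 0 -0.12"
}}

```text
clock: 1.82
ee_pos: [0.5012, -0.0595, 0.2701]
eef_rot: [[-0.922, 0.388, -0.0], [0.388, 0.922, -0.0], [0.0, -0.0, -1.0]]
force: [0.7, -0.5, 0.6]
finger_gap: 0.0852
gripper_force: 0.0
```

Run:
```python
from h import *
s=bot.get_state(); print(s['clock'],s['ee_pos'],s['eef_rot'][:,0],s['joint_pos'])
plan([.553,-.055,.16],3.027,8)
```

```text
1.8167 [ 0.5012209  -0.05947515  0.27013564] [-9.21561007e-01  3.88233402e-01  3.69822377e-04] [-2.69984043e-01  2.89501053e-01  1.54376118e+00 -1.30096786e-04
  1.30871959e+00 -1.44203279e+00]
-5.8 3 13.8 0 0 -0.036; -5.8 2.9 13.7 0 0 -0.035; -6 2.6 13.8 0 0 -0.036; -6 2.4 13.8 0 0 -0.035; -6.1 2.2 13.7 0 0 -0.036; -6.2 1.9 13.8 0 0 -0.035; -6.3 1.8 13.8 0 0 -0.036; -6.3 1.5 13.7 0 0 -0.035; 0 0 0 0 0 0; 0 0 0 0 0 0
```

Emit:
{"name": "arm_command", "arguments": {
  "commands": "-5.8 3 13.8 0 0 -0.036; -5.8 2.9 13.7 0 0 -0.035; -6 2.6 13.8 0 0 -0.036; -6 2.4 13.8 0 0 -0.035; -6.1 2.2 13.7 0 0 -0.036; -6.2 1.9 13.8 0 0 -0.035; -6.3 1.8 13.8 0 0 -0.036; -6.3 1.5 13.7 0 0 -0.035; 0 0 0 0 0 0; 0 0 0 0 0 0"
}}

```text
clock: 2.65
ee_pos: [0.552, -0.0565, 0.1595]
eef_rot: [[-0.993, 0.121, -0.002], [0.121, 0.993, 0.0], [0.002, 0.0, -1.0]]
force: [0.6, -0.1, 0.8]
finger_gap: 0.0855
gripper_force: 0.0
```

```bash
cat >> h.py <<'E'
def circ(c,cond,z,guess,r=.030,sub=None):
    """segment blob near guess, fit circle of known r to its edge at height z (top rim)"""
    im=np.array(c['pixels']); h=cv2.cvtColor(im,cv2.COLOR_RGB2HSV).astype(int)
    m=cv2.morphologyEx(cond(h).astype(np.uint8),cv2.MORPH_CLOSE,np.ones((5,5))); n,l,st,ce=cv2.connectedComponentsWithStats(m)
    g=proj(c,[[*guess,z]])[0]; i=min((k for k in range(1,n) if st[k,4]>100),key=lambda k:np.hypot(*(ce[k]-g)))
    cnt=max(cv2.findContours((l==i).astype(np.uint8),0,1)[0],key=len).reshape(-1,2)
    P=np.array([at(c,p,z)[:2] for p in cnt]); 
    from scipy.optimize import least_squares
    s=least_squares(lambda q:np.hypot(*(P-q[:2]).T)-q[2],[*guess,r],loss='soft_l1',f_scale=.001).x
    print('px',ce[i].round(0),'area',st[i,4],'centre',s.round(4)); return s
E
python3 - <<'E'
from h import *
c=cap('wrist'); save(c,'w1.png'); np.save('w1.npy',c,allow_pickle=True)
s=bot.get_state(); print(s['clock'],s['ee_pos'],s['joint_pos'],-c['R'].T@c['t'])
print(proj(c,[[.553,-.055,.016],[.5551,.0918,.04]]))
brown=lambda h:(h[...,0]>5)&(h[...,0]<20)&(h[...,1]>90)&(h[...,2]>60)
circ(c,brown,.016,[.553,-.055])
E
```

```text
2.7 [ 0.55234402 -0.05658498  0.16033676] [-2.40059267e-01  4.82461844e-01  1.56816528e+00 -1.41273298e-04
  1.09152869e+00 -1.68902907e+00] [ 0.47138395 -0.04679193  0.28384741]
[[321.98090327 198.57952737]
 [492.88040317 189.2509889 ]]
px [321. 197.] area 3008 centre [ 0.5522 -0.0555  0.0291]
```

View pics/w1.png

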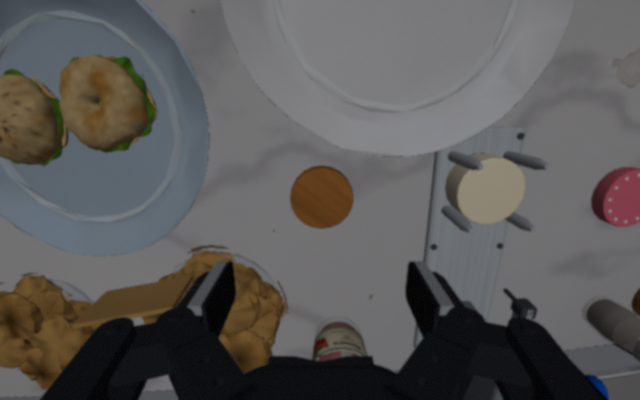

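The wrist view shows the spacer at (321,197), the drum at (486,188) and the pink disc at (622,196). The gripper hovers squarely over the spacer, so I'll descend.

Run:
```python
from h import *
c=np.load('w1.npy',allow_pickle=True).item()
cream=lambda h:(h[...,0]>15)&(h[...,0]<35)&(h[...,1]>25)&(h[...,1]<110)&(h[...,2]>170)
circ(c,cream,.040,[.555,.09])
plan([.5522,-.0555,.020],3.02,8)
```

```text
Traceback (most recent call last):
  File "h.py", line 39, in circ
    g=proj(c,[[*guess,z]])[0]; i=min((k for k in range(1,n) if st[k,4]>100),key=lambda k:np.hypot(*(ce[k]-g)))
                                 ~~~^^^^^^^^^^^^^^^^^^^^^^^^^^^^^^^^^^^^^^^^^^^^^^^^^^^^^^^^^^^^^^^^^^^^^^^^^^
ValueError: min() iterable argument is empty
```

Emit:
{"name": "arm_command", "arguments": {
  "commands": "0.2 0.2 17.5 0 0 0; 0 0.2 17.5 0 0 0; 0 0.2 17.5 0 0 0; 0 0.2 17.5 0 0 0; 0 0.2 17.5 0 0 0; 0 0 17.5 0 0 0; 0 0 17.5 0 0 0; 0 0 12 0 0 0; 0 0 5.8 0 0 0; 0 0 0 0 0 0",
  "hand": 1
}}

```text
clock: 3.53
ee_pos: [0.5521, -0.0556, 0.0196]
eef_rot: [[-0.993, 0.121, -0.001], [0.121, 0.993, 0.0], [0.001, 0.0, -1.0]]
force: [-0.1, -0.1, -0.2]
finger_gap: 0.0852
gripper_force: 0.0
```

Emit:
{"name": "arm_command", "arguments": {
  "commands": "0 0 0 0 0 0; 0 0 0 0 0 0; 0 0 0 0 0 0; 0 0 0 0 0 0; 0 0 0 0 0 0; 0 0 0 0 0 0; 0 0 0 0 0 0; 0 0 0 0 0 0; 0 0 0 0 0 0; 0 0 0 0 0 0",
  "hand": 0.5
}}

```text
clock: 4.37
ee_pos: [0.5534, -0.0558, 0.0218]
eef_rot: [[-0.993, 0.121, 0.003], [0.121, 0.993, -0.001], [-0.003, -0.0, -1.0]]
force: [-1.7, 0.6, 7.4]
finger_gap: 0.0571
gripper_force: 63.3
```

Run:
```python
from h import *
c=np.load('w1.npy',allow_pickle=True).item()
h=cv2.cvtColor(np.array(c['pixels']),cv2.COLOR_RGB2HSV); print(h[188,486],h[170,490],h[205,480],h[188,420],h[188,440])
m=(abs(h[...,0].astype(int)-h[188,486,0])<6)&(h[...,2]>150)&(h[...,1]>h[188,486,1]*.5)
g=np.argwhere(m&(np.indices(m.shape)[1]>430)&(np.indices(m.shape)[1]<540)&(np.indices(m.shape)[0]>140)&(np.indices(m.shape)[0]<240)); print(len(g),g.min(0),g.max(0))
s=bot.get_state(); print(s['clock'],s['ee_pos'],s['finger_gap'],s['gripper_force'],s['force'])
```

```text
[ 21  47 141] [ 22  45 143] [ 20  45 141] [135   5 113] [107  19 118]Traceback (most recent call last):
  File "<stdin>", line 5, in <module>
    return umr_minimum(a, axis, None, out, keepdims, initial, where)
ValueError: zero-size array to reduction operation minimum which has no identity
```

Emit:
{"name": "arm_command", "arguments": {
  "commands": "0 0 -20 0 0 0; 0 0 -35 0 0 0; 0 0 -40 0 0 0; 1.5 12 -33 0 0 0; 2.5 24 -10 0 0 0; 3 26 0 0 0 0; 3 26 0 0 0 0; 3 26 0 0 0 0; 2 20 0 0 0 0; 1 10 0 0 0 0"
}}

```text
clock: 5.2
ee_pos: [0.5538, 0.0916, 0.1589]
eef_rot: [[-0.993, 0.119, 0.001], [0.119, 0.993, 0.0], [-0.001, 0.001, -1.0]]
force: [-0.6, 0.9, -0.7]
finger_gap: 0.0573
gripper_force: 64.6
```

Run:
```python
from h import *
s=bot.get_state(); print(s['clock'],s['ee_pos'],s['eef_rot'][:,0],s['finger_gap'],s['gripper_force'],s['force'])
c=cap('wrist'); np.save('w2.npy',c,allow_pickle=True)
cv2.imwrite('pics/w2.png',cv2.resize(np.array(c['pixels'])[100:400,160:500,::-1],None,fx=2,fy=2,interpolation=cv2.INTER_CUBIC)[:600])
cream=lambda h:(h[...,0]>15)&(h[...,0]<30)&(h[...,1]>25)&(h[...,1]<90)&(h[...,2]>120)
circ(c,cream,.040,[.555,.09])
yaw=-.12; C=np.array([.555,.0885])
for x,y in ((26,26),(26,-26),(-26,26),(-26,-26)):
    r=np.array([x,y])/1000; w=C+[np.cos(yaw)*r[0]-np.sin(yaw)*r[1],np.sin(yaw)*r[0]+np.cos(yaw)*r[1]]; print(x,y,proj(c,[[*w,.063]]))
```

```text
5.2 [0.55382147 0.09161433 0.15888348] [-0.99293205  0.11867625 -0.00137428] 0.05725318175893885 64.55755284056067 [-0.57766941  0.90782807 -0.65041746]
px [319. 198.] area 2279 centre [0.5512 0.0906 0.0249]
26 26 [[348.60439711 246.78865349]]
26 -26 [[284.6136634  246.75360648]]
-26 26 [[350.73831346 184.71643619]]
-26 -26 [[282.08410567 184.67375965]]
```

View pics/w2.png

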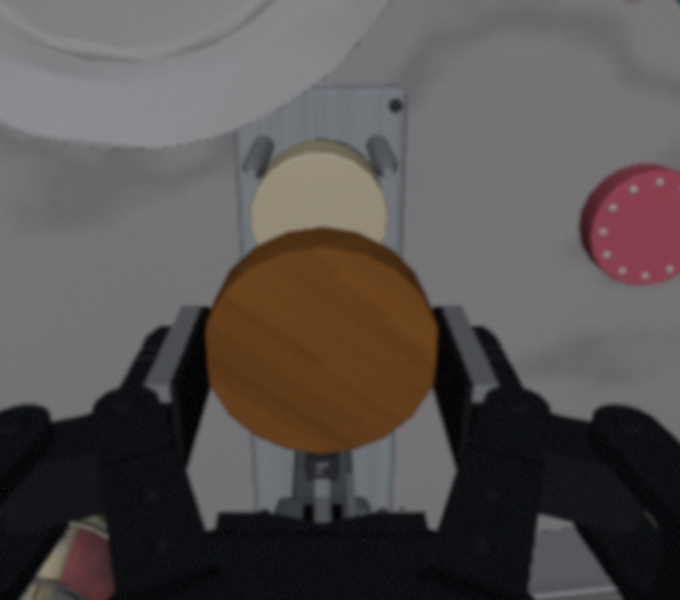

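The spacer is held level between the pads, at crop (322,340). The drum top is behind it, spanning columns 252–386, and the near post tips are at about (250,170) and (385,170). I'll refine the pocket centre.

Run:
```python
from h import *
from scipy.optimize import least_squares
c=np.load('w2.npy',allow_pickle=True).item()
h=cv2.cvtColor(np.array(c['pixels']),cv2.COLOR_RGB2HSV).astype(int)
print(h[165:185,320,2],h[165:185,320,1]); print(h[207,278:292,:2].tolist(),h[207,345:360,1])
m=((h[...,0]>15)&(h[...,0]<32)&(h[...,1]>30)&(h[...,2]>135))
m[:170]=0;m[212:]=0;m[:,:275]=0;m[:,365:]=0
n,l,st,ce=cv2.connectedComponentsWithStats(m.astype(np.uint8)); i=1+st[1:,4].argmax(); m=l==i; print(st[i])
pts=[]
for u in range(295,345):
    r=np.argwhere(m[:,u]); 
    if len(r): pts.append((u,r[0,0]-.5))
for v in range(190,208):
    r=np.argwhere(m[v]); pts+= [(r[0,0]-.5,v),(r[-1,0]+.5,v)]
P=np.array([at(c,p,.040)[:2] for p in pts])
for fr in (None,.030):
    f=(lambda q:np.hypot(*(P-q[:2]).T)-(q[2] if fr is None else fr))
    s=least_squares(f,[.555,.09,.03],loss='soft_l1',f_scale=.0007); print(s.x.round(4),abs(f(s.x)).mean())
# post tips observed
for p in ((285,185),(352.5,185)): print(at(c,p,.063).round(4))
print('plate',at(c,(236/2+160,215/2+100),.012),at(c,(404/2+160-.0,130/2+100),.012), 'plate near edge',at(c,(320/2+160,86/2+100),.012))
# held spacer
brown=lambda h:(h[...,0]>5)&(h[...,0]<20)&(h[...,1]>90)&(h[...,2]>50)
z=bot.get_state()['ee_pos'][2]-.0218+.016; print('held top z',z); circ(c,brown,z,[.5538,.0916])
```

```text
[119 119 118 110  93  99 108 111 111 111 116 130 145 149 149 149 148 147
 147 148] [19 19 17 16  5 36 45 48 48 48 46 37 35 38 44 46 47 45 45 47]
[[120, 5], [108, 13], [107, 17], [107, 20], [105, 18], [103, 15], [90, 4], [22, 22], [21, 42], [21, 47], [21, 47], [21, 47], [21, 45], [20, 47]] [45 45 45 45 47 46 46 44 29  0 18 19 22 19 22]
[ 286  177   67   35 1896]
[0.5566 0.0901 0.0286] 0.0002055453808516053
[0.5583 0.0899 0.03  ] 0.000503241407480564
[0.5266 0.068  0.063 ]
[0.5327 0.1187 0.063 ]
plate [0.56023576 0.05017406 0.012     ] [0.52880444 0.1330875  0.012     ] plate near edge [0.50452688 0.09731773 0.012     ]
held top z 0.15289332328935662
px [320. 270.] area 10267 centre [0.552  0.0917 0.0302]
```

Run:
```python
from h import *
from scipy.optimize import least_squares
c=np.load('w2.npy',allow_pickle=True).item()
h=cv2.cvtColor(np.array(c['pixels']),cv2.COLOR_RGB2HSV).astype(int)
m=(h[...,0]>5)&(h[...,0]<20)&(h[...,1]>90)&(h[...,2]>50); m[:210]=0;m[335:]=0;m[:,:255]=0;m[:,385:]=0
pts=[(u,np.argwhere(m[:,u])[-1,0]+.5) for u in range(280,362)]
print(h[212:232,320,2])
P=np.array([at(c,p,.1529)[:2] for p in pts])
for fr in (None,.030):
    f=(lambda q:np.hypot(*(P-q[:2]).T)-(q[2] if fr is None else fr))
    s=least_squares(f,[.5538,.0916,.03],loss='soft_l1',f_scale=.0007); print(s.x.round(4),abs(f(s.x)).mean())
R=bot.get_state()['eef_rot']; print(R)
```

```text
[136 111  84  73  72  73  73  72  72  75  80  87  97 101 102 101  99  98
  97  95]
[0.5562 0.0912 0.0274] 0.00023270686629876645
[0.5533 0.0915 0.03  ] 0.00034541681345929496
[[-9.93008857e-01  1.18032341e-01  1.33278813e-03]
 [ 1.18033461e-01  9.93009300e-01  7.95268905e-04]
 [-1.22960356e-03  9.47022663e-04 -9.99998796e-01]]
```

Emit:
{"name": "arm_command", "arguments": {
  "commands": "-1 -0.6 8 0 0 0; -1.2 -0.7 14 0 0 0; 0 0 16 0 0 0; 0 0 16 0 0 0; 0 0 12 0 0 0; 0 0 7 0 0 0; 0 0 3 0 0 0; 0 0 3 0 0 0; 0 0 3 0 0 0; 0 0 0 0 0 0"
}}

```text
clock: 6.08
ee_pos: [0.5561, 0.0874, 0.0759]
eef_rot: [[-0.993, 0.121, 0.0], [0.121, 0.993, -0.0], [-0.0, -0.0, -1.0]]
force: [-1.3, -0.7, -0.4]
finger_gap: 0.057
gripper_force: 64.6
```

Emit:
{"name": "arm_command", "arguments": {
  "commands": "0.2 1.3 0 0 0 0; 0.1 1.3 0 0 0 0; 0 0 0 0 0 0; 0 0 2.5 0 0 0; 0 0 2.5 0 0 0; 0 0 2.5 0 0 0; 0 0 2.5 0 0 0; 0 0 2 0 0 0; 0 0 1.5 0 0 0; 0 0 0 0 0 0"
}}

```text
clock: 6.92
ee_pos: [0.5559, 0.0903, 0.0621]
eef_rot: [[-0.993, 0.121, -0.0], [0.121, 0.993, -0.0], [0.0, -0.0, -1.0]]
force: [0.3, 0.3, -0.6]
finger_gap: 0.0571
gripper_force: 64.6
```

Emit:
{"name": "arm_command", "arguments": {
  "commands": "0 0 0.8 0 0 0; 0 0 0 0 0 0; 0 0 0 0 0 0; 0 0 0 0 0 0; 0 0 0 0 0 0; 0 0 0 0 0 0; 0 0 0 0 0 0; 0 0 0 0 0 0; 0 0 0 0 0 0; 0 0 0 0 0 0"
}}

```text
clock: 7.75
ee_pos: [0.556, 0.0903, 0.0619]
eef_rot: [[-0.993, 0.121, 0.0], [0.121, 0.993, -0.0], [-0.0, -0.0, -1.0]]
force: [-1.3, 0.0, 6.4]
finger_gap: 0.0568
gripper_force: 65.2
```

Emit:
{"name": "arm_command", "arguments": {
  "commands": "0 0 0 0 0 0; 0 0 0 0 0 0; 0 0 0 0 0 0; 0 0 0 0 0 0; 0 0 0 0 0 0; 0 0 0 0 0 0; 0 0 0 0 0 0; 0 0 0 0 0 0; 0 0 -8 0 0 0; 0 0 -15 0 0 0",
  "hand": 1
}}

```text
clock: 8.58
ee_pos: [0.5549, 0.0903, 0.0837]
eef_rot: [[-0.993, 0.121, -0.003], [0.121, 0.993, -0.0], [0.003, -0.001, -1.0]]
force: [-1.4, -1.2, -0.2]
finger_gap: 0.0853
gripper_force: 0.0
```

Run:
```python
from h import *
s=bot.get_state(); print(s['clock'],s['ee_pos'],s['finger_gap'],s['force'])
plan([.588,.2485,.16],3.02,10)
```

```text
8.5833 [0.55488529 0.09029193 0.08372306] 0.0853342383455077 [-1.42411125 -1.17617241 -0.16527807]
-1.4 16.1 -7.6 0 0 0; -1.3 16.1 -7.7 0 -0.001 0; -1.4 16.1 -7.6 0 0 0; -1.3 16.1 -7.7 0 0 0; -1.4 16.1 -7.6 0 -0.001 0; -1.4 16.1 -7.6 0 0 0; -1.3 16.1 -7.7 0 0 0.001; -1.4 16.1 -7.6 0 -0.001 0; -1.3 16.1 -7.7 -0.001 0 0; -1.4 16.1 -7.6 0 0 0
```

Emit:
{"name": "arm_command", "arguments": {
  "commands": "0 0 -30 0 0 0; 0 0 -35 0 0 0; -1.5 15 -11 0 0 0; -2.2 26 0 0 0 0; -2.2 26 0 0 0 0; -2.2 26 0 0 0 0; -2.2 26 0 0 0 0; -2 24 0 0 0 0; -1.3 18 0 0 0 0; 0 0 0 0 0 0"
}}

```text
clock: 9.42
ee_pos: [0.5889, 0.252, 0.161]
eef_rot: [[-0.993, 0.117, 0.001], [0.117, 0.993, 0.001], [-0.001, 0.001, -1.0]]
force: [-1.1, -0.0, 0.1]
finger_gap: 0.0855
gripper_force: 0.0
```

Run:
```python
from h import *
c=cap('wrist'); np.save('w3.npy',c,allow_pickle=True); s=bot.get_state(); print(s['clock'],s['ee_pos'],s['joint_pos'])
pink=lambda h:((h[...,0]>160)|(h[...,0]<6))&(h[...,1]>70)&(h[...,2]>70)
q=circ(c,pink,.016,[.588,.2485])
t=cap('top'); brown=lambda h:(h[...,0]>5)&(h[...,0]<20)&(h[...,1]>90)&(h[...,2]>60)
circ(t,brown,.056,[.556,.090]); save(t,'t3.png',(310,115,450,215),5.6)
plan([q[0],q[1],.020],3.02,8)
```

```text
9.4667 [0.58869877 0.25015415 0.1608596 ] [ 2.82079933e-01  6.25520297e-01  1.30720482e+00  3.81897296e-06
  1.20842281e+00 -1.17047955e+00]
px [315. 196.] area 3067 centre [0.5887 0.2476 0.0296]
px [379. 188.] area 195 centre [0.5542 0.0894 0.0249]
0 -0.2 17.6 0 0 0; -0.1 -0.1 17.6 0 0 0.001; 0 -0.2 17.6 0 0 0; 0 -0.1 17.6 0 0 0; 0 -0.2 17.6 0 0 0; -0.1 -0.1 17.6 0 0 0.001; 0 -0.2 17.6 0 0 0; 0 -0.1 17.6 0 0 0; 0 0 0 0 0 0; 0 0 0 0 0 0
```

View pics/t3.png

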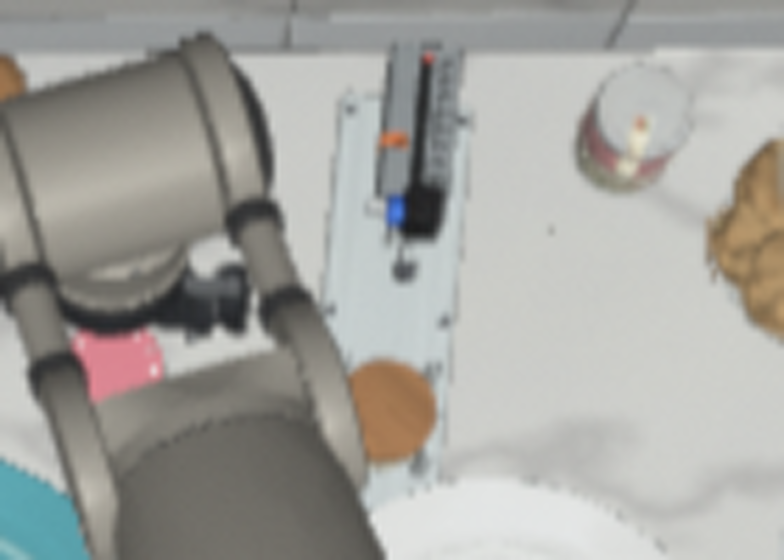

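The spacer sits in the pocket, at crop (393,412), and the bystanders haven't moved. Next is the grasp on the pink disc.

Emit:
{"name": "arm_command", "arguments": {
  "commands": "0 -0.2 17.5 0 0 0; 0 -0.2 17.5 0 0 0; 0 -0.2 17.5 0 0 0; 0 -0.2 17.5 0 0 0; 0 0 17.5 0 0 0; 0 0 17.5 0 0 0; 0 0 17.5 0 0 0; 0 0 12 0 0 0; 0 0 5.5 0 0 0; 0 0 0 0 0 0",
  "hand": 1
}}

```text
clock: 10.35
ee_pos: [0.5882, 0.2468, 0.0195]
eef_rot: [[-0.993, 0.121, -0.002], [0.121, 0.993, -0.001], [0.002, -0.001, -1.0]]
force: [-0.4, 0.5, -0.2]
finger_gap: 0.0858
gripper_force: 0.0
```

Emit:
{"name": "arm_command", "arguments": {
  "commands": "0 0 0 0 0 0; 0 0 0 0 0 0; 0 0 0 0 0 0; 0 0 0 0 0 0; 0 0 0 0 0 0; 0 0 0 0 0 0; 0 0 0 0 0 0; 0 0 0 0 0 0; 0 0 0 0 0 0; 0 0 0 0 0 0",
  "hand": 0.5
}}

```text
clock: 11.18
ee_pos: [0.5898, 0.248, 0.0226]
eef_rot: [[-0.993, 0.12, 0.003], [0.12, 0.993, 0.001], [-0.003, 0.001, -1.0]]
force: [-0.8, -2.1, 5.6]
finger_gap: 0.0566
gripper_force: 63.9
```

Emit:
{"name": "arm_command", "arguments": {
  "commands": "0 0 -20 0 0 0; 0 0 -38 0 0 0; 0 0 -40 0 0 0; 1 -12 -30 0 0 0; 2 -26 -8 0 0 0; 2.2 -28 0 0 0 0; 2.2 -28 0 0 0 0; 2.2 -28 0 0 0 0; 2 -24 0 0 0 0; 1.2 -13.5 0 0 0 0"
}}

```text
clock: 12.02
ee_pos: [0.5565, 0.0887, 0.1575]
eef_rot: [[-0.993, 0.122, 0.001], [0.122, 0.993, -0.001], [-0.001, -0.001, -1.0]]
force: [0.2, 0.1, -0.5]
finger_gap: 0.0565
gripper_force: 64.3
```

Emit:
{"name": "arm_command", "arguments": {
  "commands": "0 0 8 0 0 0; 0 0 12 0 0 0; 0 0 14 0 0 0; 0 0 14 0 0 0; 0 0 10 0 0 0; 0 0 4 0 0 0; 0 0 0 0 0 0; 0 0 0 0 0 0; 0 0 0 0 0 0; 0 0 0 0 0 0"
}}

```text
clock: 12.85
ee_pos: [0.5574, 0.0911, 0.0954]
eef_rot: [[-0.993, 0.12, 0.002], [0.12, 0.993, -0.0], [-0.002, 0.0, -1.0]]
force: [-0.1, 0.2, -0.7]
finger_gap: 0.057
gripper_force: 64.3
```

Run:
```python
from h import *
s=bot.get_state(); print(s['clock'],s['ee_pos'],s['force'],s['finger_gap'],s['eef_rot'][:,0])
c=cap('wrist'); save(c,'w4.png',(160,100,500,400),2)
plan([.556,.0903,.0785],3.02,5)
```

```text
12.85 [0.55737626 0.09108312 0.09536875] [-0.05662278  0.21483174 -0.71001741] 0.05695974959311334 [-0.99272944  0.12035648 -0.00160659]
0.2 -0.2 3.4 0 0 0; 0.3 -0.1 3.3 0 0.001 0; 0.2 -0.2 3.4 0 0 0; 0.3 -0.2 3.3 0 0 0.001; 0.2 -0.2 3.4 0 0 0; 0 0 0 0 0 0; 0 0 0 0 0 0; 0 0 0 0 0 0; 0 0 0 0 0 0; 0 0 0 0 0 0
```

View pics/w4.png

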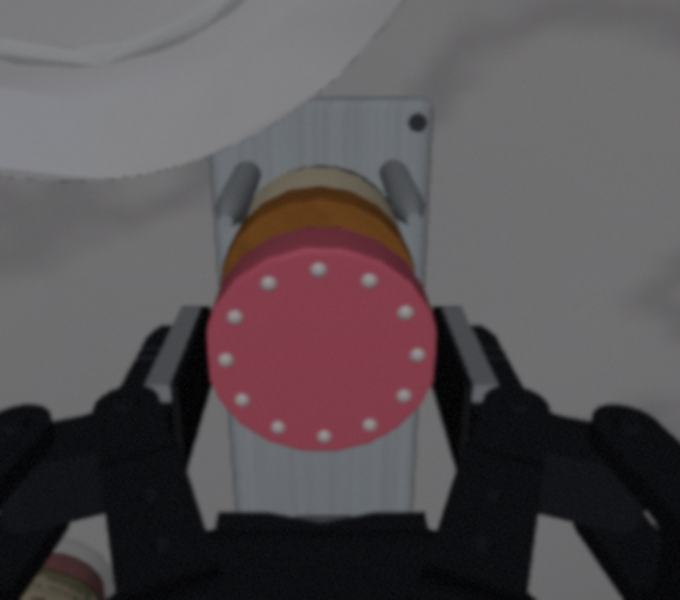

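The disc is held level over the seated spacer, at crop (322,345), with the posts clear either side. I'll lower and release it.

Emit:
{"name": "arm_command", "arguments": {
  "commands": "0.5 -0.4 2 0 0 0; 0.5 -0.4 3 0 0 0; 0 0 3 0 0 0; 0 0 3 0 0 0; 0 0 3 0 0 0; 0 0 2 0 0 0; 0 0 1.5 0 0 0; 0 0 0 0 0 0; 0 0 0 0 0 0; 0 0 0 0 0 0"
}}

```text
clock: 13.73
ee_pos: [0.5556, 0.0903, 0.0786]
eef_rot: [[-0.993, 0.12, 0.0], [0.12, 0.993, -0.0], [-0.0, -0.0, -1.0]]
force: [-6.5, -0.2, 13.5]
finger_gap: 0.0569
gripper_force: 65.8
```

Emit:
{"name": "arm_command", "arguments": {
  "commands": "0 0 -0.5 0 0 0; 0 0 0 0 0 0; 0 0 0 0 0 0; 0 0 0 0 0 0; 0 0 0 0 0 0; 0 0 0 0 0 0; 0 0 0 0 0 0; 0 0 0 0 0 0; 0 0 -8 0 0 0; 0 0 -15 0 0 0",
  "hand": 1
}}

```text
clock: 14.57
ee_pos: [0.5547, 0.0902, 0.0997]
eef_rot: [[-0.993, 0.121, -0.004], [0.121, 0.993, -0.0], [0.004, -0.001, -1.0]]
force: [-0.8, -1.0, 1.0]
finger_gap: 0.0856
gripper_force: 0.0
```

Emit:
{"name": "arm_command", "arguments": {
  "commands": "0 0 -30 0 0 0; 0 0 -35 0 0 0; 0 0 -35 0 0 0; 0 0 -35 0 0 0; 0 0 -25 0 0 0; 0 0 0 0 0 0; 0 0 0 0 0 0; 0 0 0 0 0 0; 0 0 0 0 0 0; 0 0 0 0 0 0"
}}

```text
clock: 15.4
ee_pos: [0.5551, 0.0903, 0.2591]
eef_rot: [[-0.993, 0.121, -0.003], [0.121, 0.993, -0.0], [0.003, -0.001, -1.0]]
force: [-0.8, 0.4, -0.4]
finger_gap: 0.0855
gripper_force: 0.0
```

Run:
```python
from h import *
s=bot.get_state(); print(s['clock'],s['ee_pos'],s['joint_pos'][5])
c=cap('wrist'); np.save('w5.npy',c,allow_pickle=True)
pink=lambda h:((h[...,0]>160)|(h[...,0]<6))&(h[...,1]>70)&(h[...,2]>70)
circ(c,pink,.072,[.556,.0903])
cv2.imwrite('pics/w5.png',cv2.resize(np.array(c['pixels'])[100:300,200:440,::-1],None,fx=3,fy=3))
plan([.6455,.079,.25],-.12,30)
```

```text
15.4 [0.55514298 0.09027878 0.25911632] -1.424988056116774
px [320. 185.] area 2395 centre [0.5548 0.0904 0.0296]
-3 0 0.3 0 0 0.105; -3 0.3 0.3 -0.001 0 0.104; -3 0.6 0.3 0 0 0.105; -2.9 1 0.3 0 0 0.105; -2.8 1.2 0.3 0 0 0.104; -2.6 1.5 0.3 -0.001 0 0.105; -2.5 1.8 0.3 0 0 0.105; -2.2 2 0.3 0 0 0.105; -2.1 2.2 0.3 0 0 0.104; -1.8 2.5 0.3 -0.001 0 0.105
-1.5 2.6 0.3 0 -0.001 0.105; -1.2 2.7 0.3 0 0 0.104; -1 2.9 0.3 0 0 0.105; -0.6 3 0.4 0 0 0.105; -0.3 3 0.3 0 0 0.104; -0.1 3 0.3 0 0 0.105; 0.4 3 0.3 -0.001 0 0.105; 0.6 3 0.3 0 0 0.104; 0.9 2.9 0.3 0 0 0.105; 1.2 2.8 0.3 0 0 0.105
1.5 2.6 0.3 0 0 0.104; 1.8 2.5 0.3 0 0 0.105; 2 2.2 0.3 0 0 0.105; 2.2 2 0.4 0 0 0.105; 2.5 1.8 0.3 0 0 0.104; 2.6 1.6 0.3 -0.001 0 0.105; 2.8 1.2 0.3 0 -0.001 0.105; 2.9 0.9 0.3 0 0 0.104; 2.9 0.7 0.3 0 0 0.105; 3 0.3 0.3 0 0 0.105
```

View pics/w5.png

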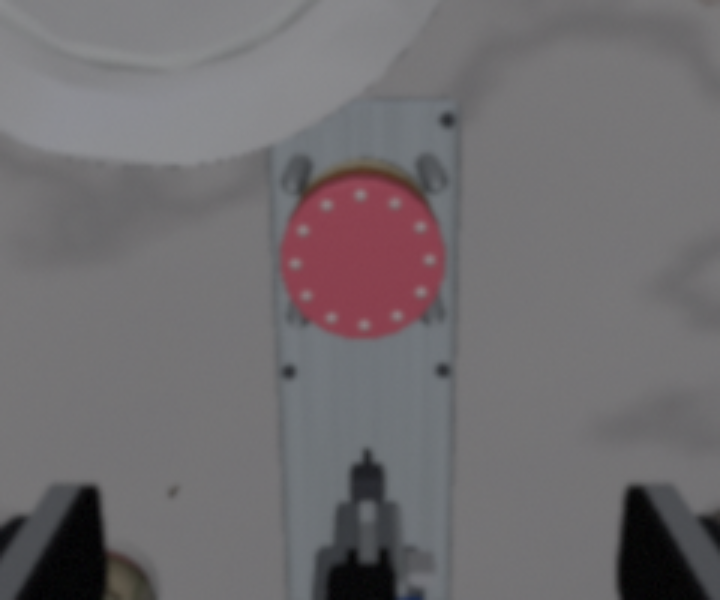

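The pink disc is centred and flat between the posts, at crop (362,257). Now a half turn while moving over the handle, so that the wrist camera sees the scale.

Emit:
{"name": "arm_command", "arguments": {
  "commands": "-3 0 0.3 0 0 0.105; -3 0.3 0.3 0 0 0.104; -3 0.6 0.3 0 0 0.105; -2.9 1 0.3 0 0 0.105; -2.8 1.2 0.3 0 0 0.104; -2.6 1.5 0.3 0 0 0.105; -2.5 1.8 0.3 0 0 0.105; -2.2 2 0.3 0 0 0.105; -2.1 2.2 0.3 0 0 0.104; -1.8 2.5 0.3 0 0 0.105"
}}

```text
clock: 16.28
ee_pos: [0.5858, 0.0865, 0.2566]
eef_rot: [[-0.387, 0.922, -0.002], [0.922, 0.387, -0.0], [0.001, -0.002, -1.0]]
force: [0.5, 0.1, -0.1]
finger_gap: 0.0855
gripper_force: 0.0
```

Emit:
{"name": "arm_command", "arguments": {
  "commands": "-1.5 2.6 0.3 0 0 0.105; -1.2 2.7 0.3 0 0 0.104; -1 2.9 0.3 0 0 0.105; -0.6 3 0.4 0 0 0.105; -0.3 3 0.3 0 0 0.104; -0.1 3 0.3 0 0 0.105; 0.4 3 0.3 0 0 0.105; 0.6 3 0.3 0 0 0.104; 0.9 2.9 0.3 0 0 0.105; 1.2 2.8 0.3 0 0 0.105"
}}

```text
clock: 17.12
ee_pos: [0.6158, 0.0827, 0.2535]
eef_rot: [[0.605, 0.797, -0.002], [0.797, -0.605, -0.0], [-0.001, -0.001, -1.0]]
force: [0.3, 0.2, -0.2]
finger_gap: 0.0855
gripper_force: 0.0
```

Emit:
{"name": "arm_command", "arguments": {
  "commands": "1.5 2.6 0.3 0 0 0.104; 1.8 2.5 0.3 0 0 0.105; 2 2.2 0.3 0 0 0.105; 2.2 2 0.4 0 0 0.105; 2.5 1.8 0.3 0 0 0.104; 2.6 1.6 0.3 0 0 0.105; 2.8 1.2 0.3 0 0 0.105; 2.9 0.9 0.3 0 0 0.104; 2.9 0.7 0.3 0 0 0.105; 3 0.3 0.3 0 0 0.105"
}}

```text
clock: 17.95
ee_pos: [0.6459, 0.079, 0.2503]
eef_rot: [[0.992, -0.125, -0.002], [-0.125, -0.992, -0.0], [-0.002, 0.0, -1.0]]
force: [-1.3, -0.7, -0.5]
finger_gap: 0.0858
gripper_force: 0.0
```

Run:
```python
from h import *
c=cap('wrist'); np.save('w6.npy',c,allow_pickle=True)
s=bot.get_state(); print(s['clock'],s['ee_pos'],s['eef_rot'][:,0],s['joint_pos'])
save(c,'w6.png',(120,100,520,400),2)
h=cv2.cvtColor(np.array(c['pixels']),cv2.COLOR_RGB2HSV).astype(int)
yaw=-.12; ex=np.array([np.cos(yaw),np.sin(yaw)]); ey=np.array([-ex[1],ex[0]]); C=np.array([.5557,.0903])
J=lambda w:((w[:2]-C)@ex,(w[:2]-C)@ey)
for n,k,z in (('red',((h[...,0]<5)|(h[...,0]>172))&(h[...,1]>140),.132),('orange',(h[...,0]>5)&(h[...,0]<16)&(h[...,1]>150),.132),('blue',(h[...,0]>105)&(h[...,0]<125)&(h[...,1]>150),.158)):
    N,l,st,ce=cv2.connectedComponentsWithStats(k.astype(np.uint8))
    for i in range(1,N):
        if st[i,4]>8: print(n,st[i],ce[i].round(1),np.round(J(at(c,ce[i],z)),4))
for n,p in (('index',(.188,0,.132)),('handle',(.09,-.002,.178)),('button',(.09,.013,.158))): print(n,proj(c,[[*(C+p[0]*ex+p[1]*ey),p[2]]]))
```

```text
18.0 [0.64625432 0.07890006 0.25014394] [ 0.99135183 -0.13122213 -0.00151416] [ 3.91803170e-03  5.81859253e-01  1.13473942e+00 -1.11788797e-04
  1.42653724e+00  1.70633210e+00]
red [312  78   8   8  47] [315.9  81.1] [0.1883 0.0023]
orange [461  99   3   6  10] [462.  101.9] [ 0.1735 -0.1108]
orange [   0  111  136   60 3645] [ 63.9 138.9] [0.1482 0.2099]
orange [535 110   7  10  23] [537.8 114.7] [ 0.1645 -0.1738]
orange [291 142  18   9 136] [299.6 146.2] [0.1395 0.0158]
orange [580 156   8   7  15] [582.9 158.8] [ 0.1295 -0.2214]
orange [301 236   6   6  12] [303.8 238. ] [0.0589 0.0143]
orange [334 236   5   4   9] [336.  237.1] [ 0.0597 -0.0142]
blue [296 205  12  22 238] [301.2 215.5] [0.09   0.0142]
index [[318.92298611  81.57077745]]
handle [[322.40505496 225.34419517]]
button [[302.77538985 215.50358166]]
```

View pics/w6.png

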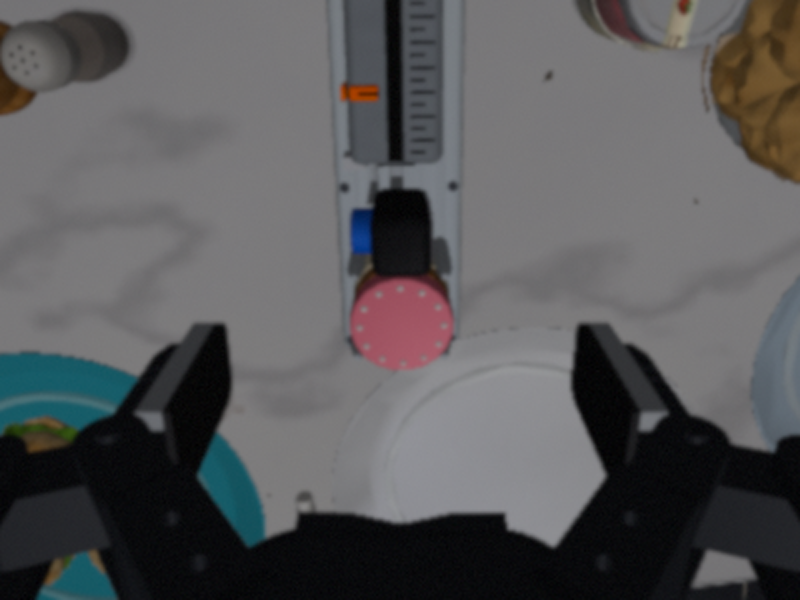

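The wrist view shows the handle with its blue button at (390,230), the rider at (360,93), and the disc seated. The draw length is about 49 mm: 48.8 from the wrist, 49.9 from the top, 49.1 from the scene. I'll descend around the handle.

Emit:
{"name": "arm_command", "arguments": {
  "commands": "-1 -0.5 8 0 0 0; 0 0 12 0 0 -0.005; 0 0 14 0 0 0; 0 0 14 0 0 0; 0 0 14 0 0 0; 0 0 12 0 0 0; 0 0 10 0 0 0; 0 0 6 0 0 0; 0 0 0 0 0 0; 0 0 0 0 0 0",
  "hand": 1
}}

```text
clock: 18.83
ee_pos: [0.645, 0.0797, 0.1612]
eef_rot: [[0.993, -0.114, -0.0], [-0.114, -0.993, -0.0], [-0.0, 0.0, -1.0]]
force: [-0.3, 0.5, -0.3]
finger_gap: 0.0852
gripper_force: 0.0
```

Run:
```python
from h import *
s=bot.get_state(); x=s['eef_rot'][:,0]; print(s['clock'],s['ee_pos'],np.arctan2(x[1],x[0]),s['force'])
plan([.645,.0796,.160],-.112,3)
```

```text
18.8333 [0.64495013 0.07968843 0.16123294] -0.11426159139387815 [-0.26806628  0.48739895 -0.26777508]
0 0 0.4 0 0 -0.001; 0 0.1 0.4 0 0 -0.001; 0.1 0 0.4 0 0 0; 0 0 0 0 0 0; 0 0 0 0 0 0; 0 0 0 0 0 0; 0 0 0 0 0 0; 0 0 0 0 0 0; 0 0 0 0 0 0; 0 0 0 0 0 0
```

Spot on. I'll close on the handle.

Emit:
{"name": "arm_command", "arguments": {
  "commands": "0 0 1 0 0 0; 0 0 0 0 0 0; 0 0 0 0 0 0; 0 0 0 0 0 0; 0 0 0 0 0 0; 0 0 0 0 0 0; 0 0 0 0 0 0; 0 0 0 0 0 0; 0 0 0 0 0 0; 0 0 0 0 0 0",
  "hand": 0
}}

```text
clock: 19.67
ee_pos: [0.6453, 0.0798, 0.1613]
eef_rot: [[0.993, -0.115, 0.001], [-0.115, -0.993, 0.0], [0.001, -0.0, -1.0]]
force: [-1.3, 0.1, 5.6]
finger_gap: 0.0228
gripper_force: 61.4
```

Emit:
{"name": "arm_command", "arguments": {
  "commands": "0 0 0 0 0 0; 0 0 0 0 0 0; 0 0 0 0 0 0; 0 0 0 0 0 0; 0 0 0 0 0 0; 0 0 0 0 0 0; 0 0 0 0 0 0; 0 0 0 0 0 0; 0 0 0 0 0 0; 0 0 0 0 0 0"
}}

```text
clock: 20.5
ee_pos: [0.6453, 0.0797, 0.1613]
eef_rot: [[0.993, -0.115, 0.001], [-0.115, -0.993, 0.0], [0.001, -0.0, -1.0]]
force: [-1.9, -0.5, 5.6]
finger_gap: 0.0227
gripper_force: 61.4
```

Emit:
{"name": "arm_command", "arguments": {
  "commands": "-3 0 0 0 0 0; -6 0 0 0 0 0; -7 0 0 0 0 0; -7 0 0 0 0 0; -7 0 0 0 0 0; -7 0 0 0 0 0; -6 0 0 0 0 0; -4 0 0 0 0 0; -2 0 0 0 0 0; 0 0 0 0 0 0"
}}

```text
clock: 21.33
ee_pos: [0.5965, 0.0852, 0.1613]
eef_rot: [[0.993, -0.115, 0.002], [-0.115, -0.993, -0.0], [0.002, 0.0, -1.0]]
force: [3.1, -1.6, 5.0]
finger_gap: 0.0227
gripper_force: 61.7
```

Run:
```python
from h import *
c=cap('wrist'); np.save('w7.npy',c,allow_pickle=True)
s=bot.get_state(); print(s['clock'],s['ee_pos'],s['force'],s['finger_gap'],s['gripper_force'])
h=cv2.cvtColor(np.array(c['pixels']),cv2.COLOR_RGB2HSV).astype(int)
yaw=-.112; ex=np.array([np.cos(yaw),np.sin(yaw)]); ey=np.array([-ex[1],ex[0]]); C=np.array([.5557,.0903])
J=lambda w:((w[:2]-C)@ex,(w[:2]-C)@ey)
for n,k,z in (('red',((h[...,0]<5)|(h[...,0]>172))&(h[...,1]>140),.132),('orange',(h[...,0]>5)&(h[...,0]<16)&(h[...,1]>150),.132)):
    N,l,st,ce=cv2.connectedComponentsWithStats(k.astype(np.uint8))
    for i in range(1,N):
        j=np.array(J(at(c,ce[i],z)))
        if st[i,4]>8 and abs(j[1])<.03: print(n,st[i],ce[i].round(1),j.round(4))
print(proj(c,[[*(C+.139*ex),.132]]))
```

```text
21.3833 [0.59661598 0.08516415 0.1612741 ] [ 3.76383924 -1.28736252  7.04521674] 0.022618889356261666 61.689369678497314
red [311  60  12  11 127] [316.5  65. ] [0.1395 0.0008]
orange [272  60  31  15 416] [287.1  66.6] [0.1389 0.0148]
orange [325 219  23  15  88] [335.  224.3] [ 0.0587 -0.0088]
orange [292 221  16  14  58] [300.5 226.4] [0.0575 0.0103]
[[318.33685243  66.20431406]]
```

Index and rider are level: jig x is 0.1395 m for the index and 0.1389 m for the rider. The grip is firm, so I'm handing in.

```bash
python3 -c "
from station import bot
print(bot.get_state()['qd'].round(4)); print(bot.sign_off())"
```

```text
[ 0.0005  0.0014 -0.0067  0.0017 -0.0011  0.0002]
the job is handed in; nothing more can be done
None
```

The job is handed in, with no verdict returned: spacer and pink disc are seated flat and let go, and the handle is held squeezed with the index within about 1 mm of the rider by the wrist camera, at about 21 s.

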